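# Seat the coil module on its locating pins

## Task

The grey plate of the coil module lies askew on top of the red apparatus base, perched on its rest pads and pins. With the fingers, nudge the plate sideways until its two holes drop over the two locating pins and it lies flat and flush on the red base. Only push it, do not lift it; leave the jar, the brass weight and the screwdriver alone, and finish clear of everything.

Things in the scene. Friction and masses are not known exactly. Their poses are not given: they have to be found in the camera images.
- base: Fixed red base, deck 12 mm above the bench. Frame: x across it (away from the robot at yaw 0), y along it, z up; origin at bench level midway between the pins. Deck spans x -90 to 120, y -145 to 145 mm. White lines near its two ends mark the line through the pins (x = 0). Turned up to 20 degrees.
- pin_left (a point): Tip of the bullet-nosed steel pin on the base's +y side (left from the robot), at (0, 72) mm of the base, 22 mm above the bench. Both pins: 9 mm in diameter for the lowest 3 mm, tapering to a blunt 4 mm tip 10 mm above the deck.
- pin_right (a point): Tip of the like pin on the base's -y side, at (0, -72) mm of the base, 22 mm above the bench.
- pad_left (a point): Centre of the top of the left of two fixed white rest pads on the base, level with the pin tips (10 mm above the deck). It covers x 60 to 104, y 52 to 76 mm of the base; between the two pads is a channel 104 mm wide, open down to the deck.
- pad_right (a point): Centre of the top of the right rest pad: x 60 to 104, y -76 to -52 mm of the base.
- plate: Loose grey plate, 110 (x) x 200 (y) x 8 mm, about 0.5 kg, a round beige and copper coil (92 mm across, 18 mm high) fixed on it. Origin: middle of the underside. Starts level on pin tips and pads, underside 22 mm above the bench; off by 24 to 36 mm to base +x, up to 18 mm along y, 0.1 rad. Slides at a few N. Off the pads it may tip. Seated: axes match the base, underside at 12 mm.
- hole_round (a point): Centre, at the underside, of the round 13 mm hole, at (0, 72) mm of the plate. It belongs over the left pin, with 2 mm play all round, and catches it from about 4 mm off. Seated, the pins stand 2 mm proud of the plate's top and 5 mm is left between the plate's far edge and the pads.
- hole_slot (a point): Centre, at the underside, of the slotted hole, 13 (x) by 19 mm (y), at (0, -72) mm of the plate. It belongs over the right pin.
- jar: Upright glass jar with a blue cap, 44 mm in diameter, 75 mm high, on the bench beside the base. Origin: centre of its underside. Leave alone.
- weight: Brass laboratory weight, 40 mm in diameter, 58 mm high, on the bench beside the base. Origin: centre of its underside. Leave alone.
- driver: Screwdriver with a red handle, about 160 mm long, lying on the bench beside the base. Origin: underside of its middle. Leave alone.
Mind the look-alikes: they are no part of the job. What is meant by the plate is not black or purple, and is the smaller of those in its own colour.

How it is judged:
At the end, for the whole second after the job is handed in: Plate at rest on the deck, underside under 1.5 mm above it, tilt under 0.025 rad; round hole within 4 mm of the left pin's axis, slot within 4 mm of the pin line and 7 mm of the right pin; jar, weight and screwdriver within 20 mm of their start (horizontal distance between hole_round and pin_left below 0.004 m and x of hole_slot in the frame of base between -0.004 and 0.004 m and horizontal distance between hole_slot and pin_right below 0.007 m and height (world z) of plate below 0.0135 m and angle between plate's own z axis and vertical below 0.025 rad and linear speed of plate below 0.01 m/s and distance of each of jar, weight, driver from where it was at the start of the episode below 0.02 m); the robot touches nothing.
It fails at once if the plate is lifted: its middle rises more than 10 mm above its starting height, or it is tipped by more than 0.35 rad (height (world z) of plate above 0.032 m or angle between plate's own z axis and vertical above 0.35 rad).
It fails at once if jar, weight or screwdriver is moved by more than 20 mm or upset (distance of any of jar, weight, driver from where it was at the start of the episode above 0.02 m or angle between any of jar, weight's own z axis and vertical above 0.4 rad).
It also fails if it takes over 61 s, if anything falls off the work surface, if the arm or the gripper's body presses on something with over 40 N, if the wrist force passes 120 N, or if a joint passes its speed limit or range.

## Robot

A 6-joint arm with a two-finger parallel gripper is mounted at the origin on the work surface. World frame = base frame: x ahead of the robot, y to its left, z up, the work surface at z = 0. Lengths are in m, angles in rad, forces in N, time in s.
With the tool pointing down it reaches from about 0.3 to 0.875 m from the base axis. Payload 6.4 kg.
Tool frame: the origin (TCP) lies between the finger pads; the fingertips stand 17 mm ahead of it and the grasp point (between the pads) lies 2 mm behind it (ctrl.tip_extent is the distance from the TCP to the fingertips, in m); z points along the fingers, y is the direction in which the jaws open and shut (so a half turn about z gives the same grasp; the last joint's range is limited). The gripper opens to 88 mm and grips with 3 to 60 N. Pads are 18 mm wide; open, the fingers measure 123 mm over their backs; the gripper's body (75 mm by 187 mm) begins 45 mm behind the grasp point.
Start: joints at [-0.206, 0.181, 1.607, -0, 1.354, -0.206], TCP at [0.575, 0, 0.256] pointing down, gripper open.
Joint ranges: [-2.99, 2.99], [-0.89, 2.07], [0.3, 2.58], [-1.14, 4.28], [0, 2.63], [-3.12, 3.12]. Speed limits (rad/s): [2.57, 2.57, 3.01, 3.14, 3.14, 3.14].

## Interface

Orientations are given as [roll, pitch, yaw] about the fixed x, y, z axes, in that order (R = Rz(yaw) Ry(pitch) Rx(roll)).
In Python, from bench import ctrl gives the robot as it stands. The module is installed in compiled form; this text tells all that it offers. Calls block until the motion is done:
- ctrl.move_pose(position, orientation): joint-space move of the TCP to a pose.
- ctrl.move_linear(position, orientation=None, rate=0.15): straight line of the TCP; orientation=None keeps the orientation; rate is the mean speed in m/s.
- ctrl.move_j(angles): joint-space move.
- ctrl.move_gripper(opening, squeeze=None): opening from 0.0 (shut) to 1.0 (fully open); squeeze is the grip in N (None keeps the last); returns when the fingers have stopped.
- ctrl.pause(seconds).
- ctrl.ik(position, orientation): joint angles nearest the present ones, or None.
- ctrl.sense(): the state.
- ctrl.get_image(name): name is "scene" or "side" or "wrist"; returns the picture (420x560x3 uint8, blue, green, red); there is no depth.
- ctrl.camera_model(name): a dict with "vfov" (degrees; the focal length in pixels is half the picture's height over the tangent of half this angle, whatever the lens; pixels are square), "cx", "cy" (the principal point, pixels), "k1" (the pictures are not rectified: a ray, as slopes to the right and down, at radius r is drawn at 1 + k1 r^2 times it, then the intrinsics apply), "camera_from_world" (4x4, takes a point from world to camera coordinates). Camera axes: x right, y up, looking along -z (the intrinsics and any distortion apply to the point x, -y, -z); pixel columns grow to the right and rows downward; lengths in m; the calibration is good to about 2 mm. A picture is of the moment at which its call begins: read the wrist's pose just before it. camera_model takes no time and is no camera call; for the wrist camera it gives the pose at the moment of the call.
A pose or a line that the arm cannot do raises ctrl.MotionError and nothing moves.
- ctrl.hand_in(): hands the job in, once; it reports no verdict.
The state is a dict: "clock": time; "joint_pos": joint angles; "qvel": joint speeds; "joint_efforts": joint torques, N m; "tool_pos": TCP position; "ee_rot": TCP orientation; "wrist_force": force on the tool from outside, world axes, zero at the start; "ft_torque": the same for the moment, N m; "grip_width": opening from 0.0 (shut) to 1.0 (fully open).
Only numpy, scipy, OpenCV 4.12 (cv2) and the standard library are available. Lean on these libraries where they do the work, as an engineer would, in place of code of your own. Each camera call takes 0.05 s, during which the arm holds its last target.

## Working session

There is one attempt and no reset: what is moved stays moved. The work goes in short steps, each a Python script; the robot and the scene stay as the last script left them, time stands still between calls to the robot, and variables do not carry over. Pictures are saved under pics/ and viewed, and the job is handed in when it is done.

```bash
ls; mkdir -p pics; python3 - <<'E'
from bench import ctrl
import cv2,numpy as np
for n in ["scene","side","wrist"]:
    m=ctrl.camera_model(n); im=ctrl.get_image(n); cv2.imwrite(f"pics/{n}0.png",im)
    print(n,m["vfov"],m["cx"],m["cy"],m["k1"]);print(np.round(np.linalg.inv(m["camera_from_world"]),3).tolist())
print(ctrl.sense())
E
```

```text
pics
scene 53.88396728363439 284.7702622257453 213.23554028285096 -0.04721988406924873
[[-0.196, -0.804, 0.562, 1.122], [0.981, -0.165, 0.106, 0.036], [0.007, 0.572, 0.821, 0.931], [0.0, 0.0, 0.0, 1.0]]
side 54.059003572617456 283.4577896946501 206.7738462335739 -0.12746892331167503
[[0.791, 0.293, -0.537, -0.183], [-0.612, 0.39, -0.688, -1.002], [0.008, 0.873, 0.488, 0.709], [0.0, 0.0, 0.0, 1.0]]
wrist 62.05745787519438 279.454807699722 210.59846858270154 -0.023638531362897806
[[1.0, -0.001, 0.002, 0.575], [0.0, 0.955, 0.297, 0.078], [-0.002, -0.297, 0.955, 0.384], [0.0, 0.0, 0.0, 1.0]]
{'clock': 0.15, 'joint_pos': array([-2.06313539e-01,  1.81374412e-01,  1.60772490e+00, -5.42674428e-06,
        1.35384427e+00, -2.06286055e-01]), 'qvel': array([ 0.0001281 , -0.0029481 , -0.00266059,  0.00144108, -0.0007989 ,
        0.00095591]), 'joint_efforts': array([ 2.17843895e-03, -4.34232402e+01, -3.42173409e+01,  7.02767819e-02,
        3.56537139e-02, -6.69761539e-05]), 'tool_pos': array([5.74621492e-01, 8.73444592e-05, 2.55040660e-01]), 'ee_rot': array([-3.14026928e+00, -2.71519633e-04,  1.57076983e+00]), 'wrist_force': array([-0.56154536, -0.92333535, -0.28657783]), 'ft_torque': array([0.07036099, 0.0640254 , 0.00789153]), 'grip_width': 0.9998898917919665}
```

View pics/scene0.png

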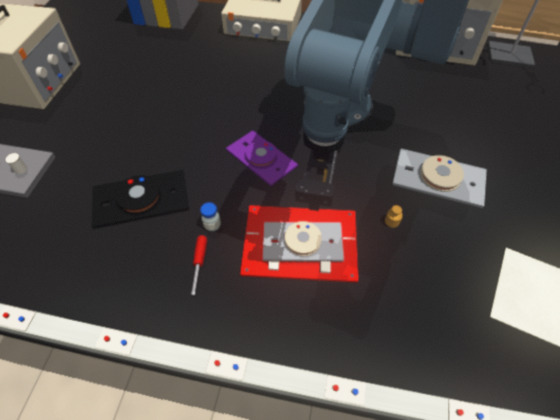

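View pics/side0.png

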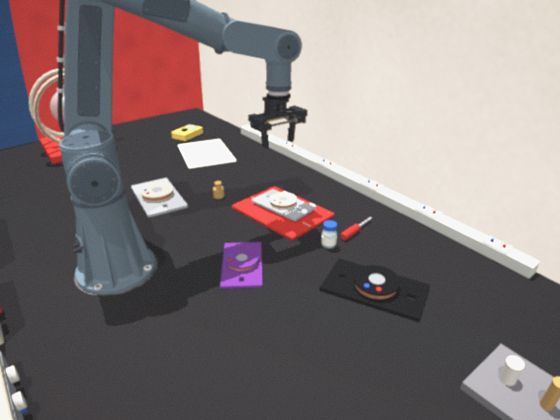

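View pics/wrist0.png

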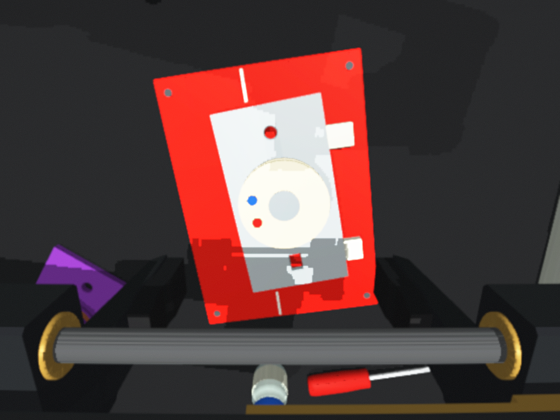

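The wrist view shows everything needed: round hole near (270,132), slot near (296,260), white line marks near (243,85) and (280,303), pads near (340,135) and (353,249). The jar is near (269,385) and the driver near (365,380). Next I'll measure these by casting rays onto the known planes.

```bash
cat > h.py <<'E'
from bench import ctrl
import cv2,numpy as np
def snap(name="wrist"):
    m=ctrl.camera_model(name); im=ctrl.get_image(name); return m,im
def ray(m,uv,z):
    uv=np.asarray(uv,float).reshape(-1,2); f=210/np.tan(np.radians(m["vfov"]/2))
    K=np.array([[f,0,m["cx"]],[0,f,m["cy"]],[0,0,1]])
    s=cv2.undistortPoints(uv.reshape(-1,1,2),K,np.array([m["k1"],0,0,0,0.])).reshape(-1,2)
    T=np.linalg.inv(m["camera_from_world"]); d=np.c_[s[:,0],-s[:,1],-np.ones(len(s))]@T[:3,:3].T; o=T[:3,3]
    return (o+d*((z-o[2])/d[:,2])[:,None])
def proj(m,P):
    P=np.asarray(P,float).reshape(-1,3); c=P@m["camera_from_world"][:3,:3].T+m["camera_from_world"][:3,3]
    s=np.c_[c[:,0],-c[:,1]]/-c[:,2:]; f=210/np.tan(np.radians(m["vfov"]/2))
    s=s*(1+m["k1"]*(s**2).sum(1))[:,None]; return s*f+[m["cx"],m["cy"]]
def masks(im):
    hsv=cv2.cvtColor(im,cv2.COLOR_BGR2HSV); h,s,v=cv2.split(hsv)
    red=(((h<10)|(h>170))&(s>120)&(v>60)).astype(np.uint8)*255
    pale=((s<70)&(v>95)).astype(np.uint8)*255
    return red,pale
def base_from(m,im):
    red,pale=masks(im); n,l,st,c=cv2.connectedComponentsWithStats(cv2.morphologyEx(red,cv2.MORPH_CLOSE,np.ones((3,3))))
    k=1+np.argmax(st[1:,4]); cs,_=cv2.findContours((l==k).astype(np.uint8),cv2.RETR_EXTERNAL,cv2.CHAIN_APPROX_NONE)
    ct=max(cs,key=cv2.contourArea).reshape(-1,2)
    W=ray(m,ct,0.012)[:,:2]*1000
    return ct,cv2.minAreaRect(W.astype(np.float32))
E
python3 - <<'E'
from h import *
im=cv2.imread("pics/wrist0.png"); m=ctrl.camera_model("wrist")
ct,r=base_from(m,im); print(r)
red,pale=masks(im); n,l,st,c=cv2.connectedComponentsWithStats(pale)
for i in range(1,n):
    if st[i,4]>15: print(st[i],np.round(c[i],1),np.round(ray(m,c[i],.012)*1000,1))
o=im.copy(); cv2.drawContours(o,[ct.reshape(-1,1,2)],-1,(0,255,0),1); 
o[l==0]//=2
cv2.imwrite("pics/a1.png",cv2.resize(o[30:340,130:400],None,fx=1.9,fy=1.9))
E
```

```text
((570.0890502929688, -27.808181762695312), (211.62745666503906, 291.62060546875), 8.01993465423584)
[346  62   7   7  35] [348.9  65.1] [[643.1 113.6  12. ]]
[240  68   8  34 117] [243.2  85.3] [[537.6  94.6  12. ]]
[165  90   6   6  30] [167.6  92.4] [[460.6  88.   12. ]]
[  210    93   153   199 19871] [285.6 190. ] [[581. -14.  12.]]
[539 200  21  83 896] [552.5 254.1] [[896. -91.  12.]]
[276 292   5  22  46] [278.1 302.5] [[ 572.6 -154.8   12. ]]
[   55   337   446    68 11961] [278.4 353.6] [[ 573.  -230.1   12. ]]
[369 367  62  14 357] [399.6 373.3] [[ 732.5 -262.    12. ]]
```

View pics/a1.png

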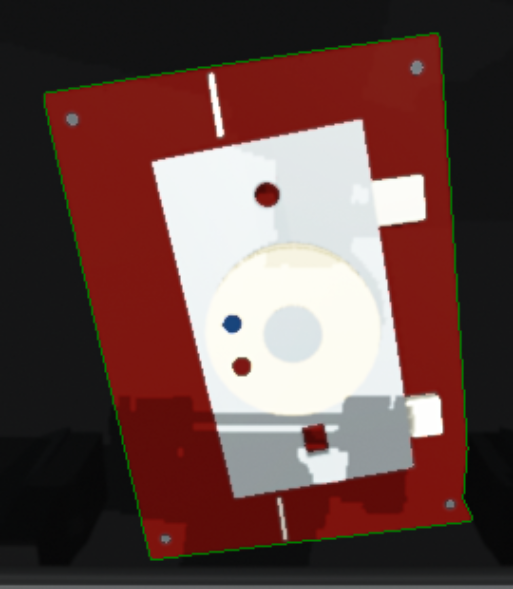

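The deck outline gives 211.6 x 291.6 mm against the true 210 x 290, with a yaw of 8.02°. The white lines agree. Next come the holes and the plate's outline at z = 30 mm.

```bash
cat >> h.py <<'E'
def tobase(B,W):  # B=(x,y,yaw) mm ; W mm
    c,s=np.cos(B[2]),np.sin(B[2]); d=np.asarray(W)[...,:2]-np.array(B[:2]); return d@np.array([[c,-s],[s,c]])
def toworld(B,b):
    c,s=np.cos(B[2]),np.sin(B[2]); return np.asarray(b)@np.array([[c,s],[-s,c]])+np.array(B[:2])
def holes(m,im,B,guess,z,R=11):
    """guess: two base-frame points (mm); returns base positions of hole rims' centres (bounding of the coloured blob)"""
    hsv=cv2.cvtColor(im,cv2.COLOR_BGR2HSV); out=[]
    for g in guess:
        w=toworld(B,g)/1000; u=proj(m,[[w[0],w[1],z]])[0]
        mk=((hsv[...,1]>90)|(hsv[...,2]<70)).astype(np.uint8)
        n,l,st,c=cv2.connectedComponentsWithStats(mk)
        best=min((i for i in range(1,n) if 30<st[i,4]<1500 and max(st[i,2:4])<45),key=lambda i:np.hypot(*(c[i]-u)),default=None)
        if best is None: out.append((g,None));continue
        cs,_=cv2.findContours((l==best).astype(np.uint8),cv2.RETR_EXTERNAL,cv2.CHAIN_APPROX_NONE)
        p=tobase(B,ray(m,cs[0].reshape(-1,2),z)*1000)
        out.append((np.round((p.min(0)+p.max(0))/2,1),np.round(np.ptp(p,axis=0)+1,1),st[best,4],np.round(c[best],1)))
    return out
B0=(555.2,-29.9,np.radians(8.02))
E
python3 - <<'E'
from h import *
im=cv2.imread("pics/wrist0.png"); m=ctrl.camera_model("wrist")
for u in [(270,132),(296,260)]:
    g=tobase(B0,ray(m,u,.03)*1000)[0]; print(g,holes(m,im,B0,[g],.03))
# plate edge corners: hand-read crop pixels /1.9 + offset
pts=np.array([(153,162),(361,121),(233,497),(413,467)])/1.9+[130,30]
print(np.round(tobase(B0,ray(m,pts,.03)*1000),1))
pads=np.array([(425,176),(426,221),(441,397),(442,435)])/1.9+[130,30]
print(np.round(tobase(B0,ray(m,pads,.022)*1000),1))
T=np.linalg.inv(m["camera_from_world"]);print(tobase(B0,T[:2,3]*1000))
E
```

```text
[20.66171612 77.55093073] [(array([21. , 77.5]), array([12.4, 12.7]), np.int32(117), array([270.2, 132.1]))]
[ 28.78321637 -64.30408497] [(array([ 28.3, -64.4]), array([14.1, 17.3]), np.int32(148), array([295.5, 260.2]))]
[[-34.8 101.7]
 [ 73.8 106.8]
 [-25.4 -96.8]
 [ 83.8 -91.8]]
[[105.4  74.5]
 [104.1  50.7]
 [104.9 -52.8]
 [103.9 -77.4]]
[ 34.51344866 104.15293499]
```

Plate offset is about (+24.5, +5.3) mm with +0.049 rad of yaw. I'll push its left end first, to −y, with the gripper shut. After that both fingers go into the channel and push the far edge to −x, which also squares the yaw.

```bash
cat >> h.py <<'E'
YAW=B0[2]+np.pi
def P(bx,by,tipz): # TCP pose from base mm, tip height mm
    w=toworld(B0,(bx,by)); return [w[0]/1000,w[1]/1000,tipz/1000+ctrl.tip_extent]
ORI=[np.pi,0,YAW-2*np.pi]
def st():
    s=ctrl.sense(); b=tobase(B0,s["tool_pos"]*1000); f=s["wrist_force"]; fb=tobase((0,0,B0[2]),f)
    print("t%.1f tcp base"%s["clock"],np.round(b,1),"tipz %.1f"%(1000*(s["tool_pos"][2]-ctrl.tip_extent)),"F",np.round(fb,1),round(f[2],1)); return s
E
python3 - <<'E'
from h import *
ctrl.move_gripper(0.0,10)
ctrl.move_pose(P(24,140,90),ORI); st()
ctrl.move_linear(P(24,140,16),rate=0.08); st()
m,im=snap(); cv2.imwrite("pics/w2.png",im)
m,im=snap("side"); cv2.imwrite("pics/s2.png",cv2.resize(im[130:270,190:370],None,fx=4,fy=4))
E
```

```text
t2.8 tcp base [ 24.4 139.8] tipz 90.4 F [-0.8 -0.5] 0.8
t3.9 tcp base [ 24.5 139.9] tipz 16.5 F [-0.   0.3] 0.9
```

View pics/w2.png

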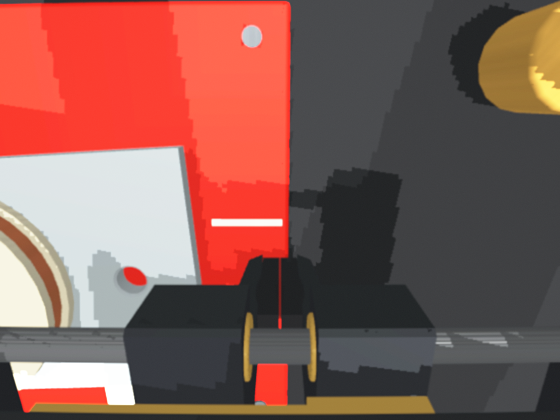

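View pics/s2.png

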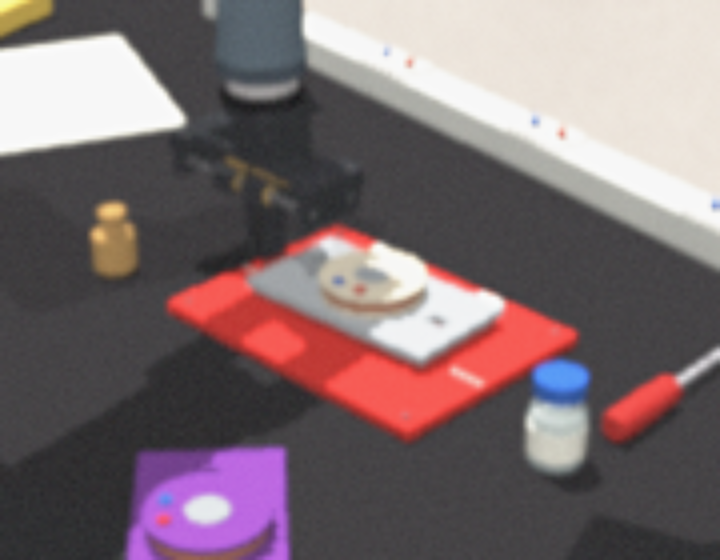

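The wrist picture shows the shut fingers near (280,270), clear of the plate end (about 190–200, 150–290). The weight is well off to the right. I'll push in small steps and watch the force.

```bash
python3 - <<'E'
from h import *
for y in [124,121,119,117]:
    ctrl.move_linear(P(24,y,16),rate=0.05); s=st()
    fb=tobase((0,0,B0[2]),s["wrist_force"])
    if abs(fb[1])>2.5: print("contact"); break
m,im=snap(); cv2.imwrite("pics/w3.png",im)
E
```

```text
t4.5 tcp base [ 24.  123.5] tipz 16.0 F [ 0.6 -1. ] 0.4
t4.7 tcp base [ 24.  120.9] tipz 16.0 F [-0.1  0.1] 0.4
t5.0 tcp base [ 23.9 119.2] tipz 15.9 F [-0.3  2.1] 0.5
t5.2 tcp base [ 23.8 117.2] tipz 15.9 F [0.  2.9] 1.4
contact
```

View pics/w3.png

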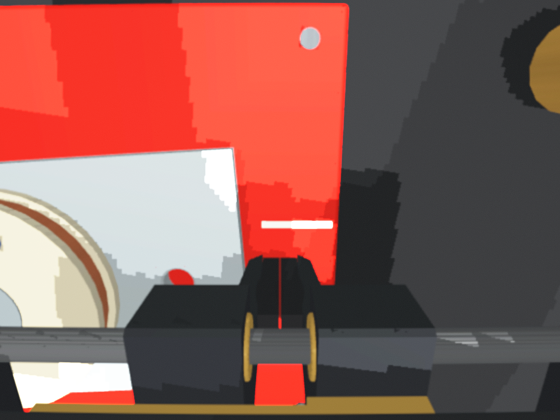

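Contact came at about y = 119.5, and the plate is sliding at 2–3 N. I'll push about 4 mm further, back off, and look from above.

```bash
python3 - <<'E'
from h import *
ctrl.move_linear(P(24,113.8,16),rate=0.03); st()
ctrl.move_linear(P(24,130,16),rate=0.08)
ctrl.move_linear(P(24,130,90),rate=0.15)
ctrl.move_pose(P(95,0,160),ORI); ctrl.pause(0.2); st()
np.save("m4.npy",ctrl.camera_model("wrist")["camera_from_world"])
m,im=snap(); cv2.imwrite("pics/w4.png",im)
E
```

```text
t5.5 tcp base [ 23.9 113.6] tipz 15.9 F [-1.1  2.3] -0.1
t7.4 tcp base [93.9  2. ] tipz 158.6 F [ 0.2 -0. ] -0.7
```

View pics/w4.png

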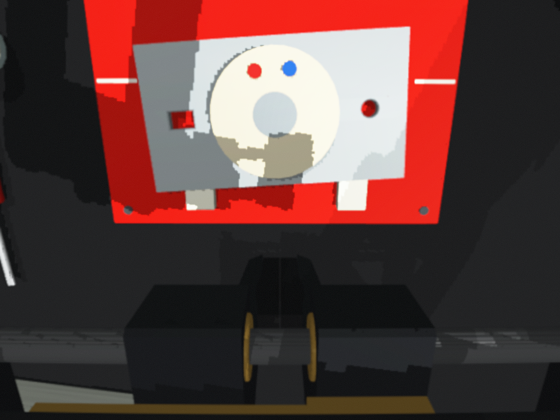

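The plate now shows the round hole at (370,108), the slot at (181,120), and the white lines at (117,81) and (435,82). Measuring.

```bash
python3 - <<'E'
from h import *
im=cv2.imread("pics/w4.png"); m=ctrl.camera_model("wrist"); m["camera_from_world"]=np.load("m4.npy")
for u in [(370,108),(181,120)]:
    g=tobase(B0,ray(m,u,.03)*1000)[0]; print(holes(m,im,B0,[g],.03))
print("lines",np.round(tobase(B0,ray(m,[(97,80.5),(136,81),(415,82),(455,82)],.012)*1000),1))
print("corners",np.round(tobase(B0,ray(m,[(409,27),(405,178),(134,44),(157,191)],.03)*1000),1))
print("basecorner",np.round(tobase(B0,ray(m,[(115,223),(438,222)],.012)*1000),1))
E
```

```text
[(array([20.6, 70.3]), array([12.7, 11.8]), np.int32(190), array([368.3, 108. ]))]
[(array([ 29. , -71.6]), array([14.4, 19.1]), np.int32(387), array([182. , 119.5]))]
lines [[  -0.2 -141.9]
 [   0.3 -110.7]
 [   0.7  110.6]
 [   0.4  142.7]]
corners [[ -35.5   95.7]
 [  74.5  104.1]
 [ -23.9 -102.4]
 [  85.7  -96.2]]
basecorner [[ 119.5 -143.4]
 [ 118.   144.6]]
```

The y offset is now within about 1 mm; what remains is x ≈ +25 mm and yaw ≈ +0.057 rad. Next is the two-finger push from the channel.

```bash
python3 - <<'E'
from h import *
ctrl.move_gripper(0.55,10)
ctrl.move_pose(P(104,0,70),ORI)
ctrl.move_linear(P(104,0,16),rate=0.06); ctrl.pause(.1); st()
m,im=snap(); cv2.imwrite("pics/w5.png",im)
for x in [98,94,91,88,85,82]:
    ctrl.move_linear(P(x,0,16),rate=0.03); s=st()
    if np.hypot(*s["wrist_force"][:2])>12: print("stop");break
m,im=snap(); cv2.imwrite("pics/w6.png",im)
E
```

```text
t9.9 tcp base [104.5  -0.2] tipz 16.6 F [-0.6 -0. ] -0.3
t10.3 tcp base [97.7  0. ] tipz 16.1 F [0.5 0.2] -0.3
t10.6 tcp base [93.8  0. ] tipz 16.0 F [-0.3  0.6] 0.5
t10.8 tcp base [91.2 -0.2] tipz 16.2 F [ 1.8 -0.3] -0.4
t11.1 tcp base [88.2 -0.2] tipz 16.3 F [ 1.3 -0.5] 0.7
t11.3 tcp base [85.  -0.1] tipz 16.2 F [ 2.7 -1.4] 0.8
t11.6 tcp base [81.9 -0. ] tipz 16.2 F [ 1.7 -1.4] 1.2
```

View pics/w6.png

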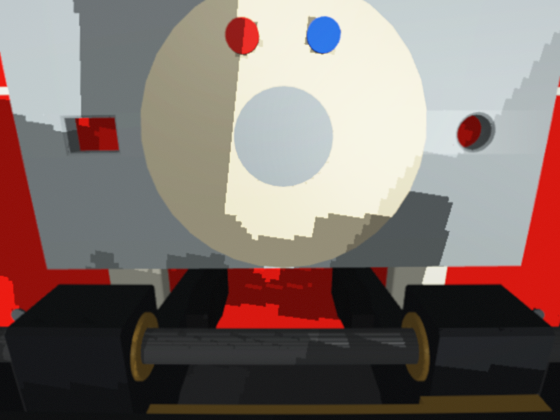

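The far edge is now level in the picture (row about 267), so both fingers bear and the yaw is squared. I'll check the hole positions before the last stretch.

```bash
python3 - <<'E'
from h import *
m,im=snap(); cv2.imwrite("pics/w7.png",im)
for k,(a,b) in {"round":((457,131),(495,131)),"slot":((66,134),(118,134))}.items():
    print(k,np.round(tobase(B0,ray(m,[a,b],.03)*1000),1))
print("round t/b",np.round(tobase(B0,ray(m,[(476,112),(476,152)],.03)*1000),1))
print("slot t/b",np.round(tobase(B0,ray(m,[(90,116),(90,152)],.03)*1000),1))
print("edge",np.round(tobase(B0,ray(m,[(50,268),(520,265)],.03)*1000),1))
print("lines",np.round(tobase(B0,ray(m,[(4,91)],.012)*1000),1))
st()
E
```

```text
round [[15.2 67.3]
 [15.1 81.7]]
slot [[ 16.3 -78.9]
 [ 16.4 -59.2]]
round t/b [[ 8.3 73.4]
 [23.  75.8]]
slot t/b [[  9.8 -68.8]
 [ 23.1 -70.9]]
edge [[ 71.8 -95.9]
 [ 70.3 102.6]]
lines [[ 1.00e-01 -1.13e+02]]
t11.7 tcp base [81.9 -0. ] tipz 16.1 F [ 1.7 -0.9] 1.6
```

The plate's x is +16 mm and its yaw about +0.006 rad, but the rotation carried it about 2.5–3 mm to +y. That may still catch, but I'd rather trim the y first with the same end push, to a TCP y of about 113.

```bash
python3 - <<'E'
from h import *
ctrl.move_linear(P(104,0,16),rate=0.1)
ctrl.move_linear(P(104,0,85),rate=0.2)
ctrl.move_gripper(0.0,10)
ctrl.move_pose(P(18,135,85),ORI)
ctrl.move_linear(P(18,130,16),rate=0.12)
for y in [118,115.5,113]:
    ctrl.move_linear(P(18,y,16),rate=0.03); st()
ctrl.move_linear(P(18,130,16),rate=0.1)
ctrl.move_linear(P(18,130,85),rate=0.2)
ctrl.move_gripper(0.55,10)
ctrl.move_pose(P(104,0,70),ORI)
ctrl.move_linear(P(104,0,16),rate=0.08)
ctrl.move_linear(P(88,0,16),rate=0.08); ctrl.pause(.1);st()
np.save("m8.npy",ctrl.camera_model("wrist")["camera_from_world"])
m,im=snap(); cv2.imwrite("pics/w8.png",im)
E
```

```text
t15.3 tcp base [ 18.1 117.8] tipz 16.2 F [0.5 0.5] 1.2
t15.5 tcp base [ 17.9 115.5] tipz 15.9 F [-0.7  0.4] 0.8
t15.8 tcp base [ 17.8 113.3] tipz 15.9 F [-2.2  3.5] 1.4
t19.4 tcp base [88.7 -0.2] tipz 16.6 F [0.1 0.4] 1.2
```

View pics/w8.png

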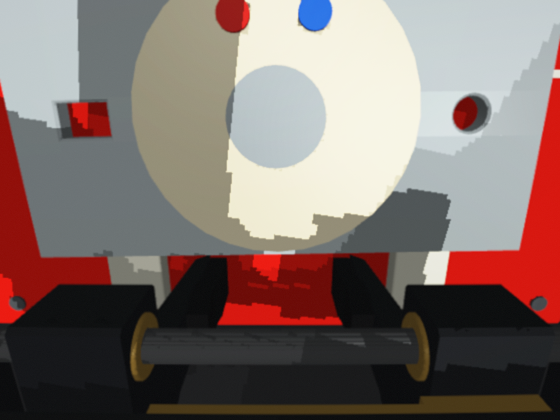

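```bash
python3 - <<'E'
from h import *
m=ctrl.camera_model("wrist"); m["camera_from_world"]=np.load("m8.npy")
q=lambda p,z: np.round(tobase(B0,ray(m,p,z)*1000),1).tolist()
print("round",q([(453,112),(491,112),(472,93),(472,132)],.03))
print("slot",q([(57,120),(111,120),(84,101),(84,138)],.03))
print("edge",q([(40,257),(520,249)],.03),"line",q([(556,74)],.012),"screws",q([(17,303),(539,303)],.012))
E
```

```text
round [[15.2, 64.8], [15.1, 79.0], [8.5, 70.9], [22.4, 73.1]]
slot [[17.9, -81.9], [18.1, -61.6], [11.3, -70.6], [24.6, -72.8]]
edge [[73.7, -99.8], [70.0, 101.2]] line [[0.2, 114.2]] screws [[107.4, -130.7], [107.2, 130.8]]
```

The y offset is now about +0.4 mm and the yaw about 0.02 rad. Final push in −x, watching the force.

```bash
python3 - <<'E'
from h import *
for x in [80,76,73,71,69.5,68,67,66,65]:
    ctrl.move_linear(P(x,0,16),rate=0.03); s=st()
    if np.hypot(*s["wrist_force"][:2])>12: print("stop");break
m,im=snap(); cv2.imwrite("pics/w9.png",im)
np.save("m9.npy",m["camera_from_world"])
E
```

```text
t19.8 tcp base [80.1 -0.1] tipz 16.2 F [ 1.3 -0.6] 1.5
t20.1 tcp base [75.9 -0.1] tipz 16.1 F [ 1.5 -0.1] 1.6
t20.4 tcp base [72.8 -0. ] tipz 16.1 F [2.7 0.2] 1.7
t20.6 tcp base [70.9 -0. ] tipz 16.1 F [ 2.  -0.4] 1.1
t20.9 tcp base [68.4  0.4] tipz 15.3 F [-1.  -0.1] 0.0
t21.1 tcp base [67.6  0.1] tipz 15.7 F [-0.   0.3] -0.9
t21.4 tcp base [66.9 -0. ] tipz 16.0 F [-1.  -0.1] -0.6
t21.6 tcp base [66. -0.] tipz 16.0 F [0.4 0.4] 0.9
t21.9 tcp base [65.4 -0.1] tipz 16.2 F [ 3.  -0.5] -0.4
```

View pics/w9.png

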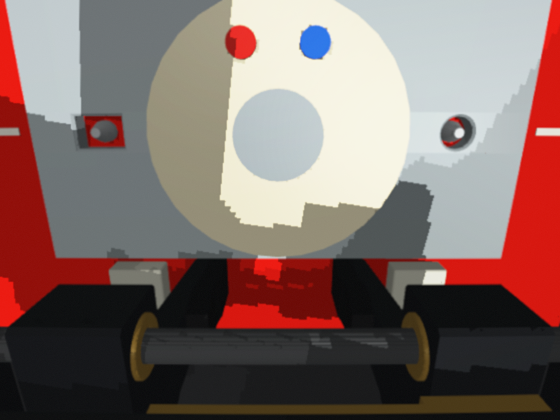

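The force vanished at TCP x ≈ 68.5, so the plate dropped. Both pins now show inside their holes, at (100,131) and (459,132). Backing off to check from above.

```bash
python3 - <<'E'
from h import *
ctrl.move_linear(P(90,0,16),rate=0.08)
ctrl.move_linear(P(90,0,110),rate=0.15)
ctrl.move_pose(P(78,0,150),ORI); ctrl.pause(.4); st()
m,im=snap(); cv2.imwrite("pics/w10.png",im); np.save("m10.npy",m["camera_from_world"])
cv2.imwrite("pics/w10b.png",np.vstack([cv2.resize(im[60:200,100:460],None,fx=2.2,fy=2.2,interpolation=cv2.INTER_CUBIC)]))
for n in["side","scene"]:
    m,im=snap(n)
    cv2.imwrite(f"pics/{n}10.png",cv2.resize(im[160:260,200:380] if n=="side" else im[190:290,180:420],None,fx=3.3,fy=3.3,interpolation=cv2.INTER_CUBIC))
E
```

```text
t23.9 tcp base [77.7  0.1] tipz 149.0 F [-0.9  0.9] -0.5
```

View pics/w10.png

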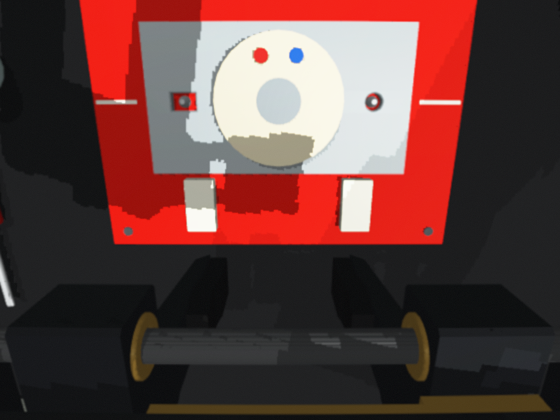

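View pics/w10b.png

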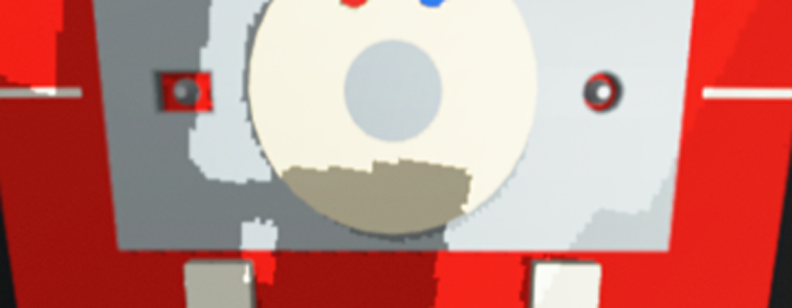

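View pics/side10.png

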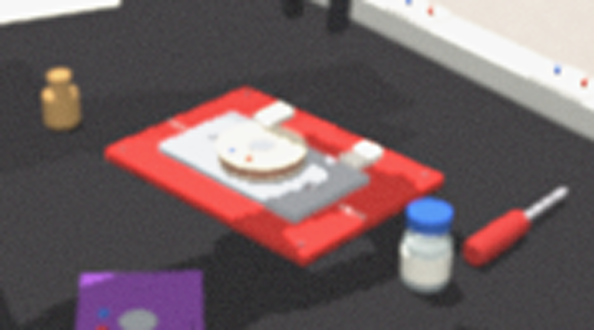

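View pics/scene10.png

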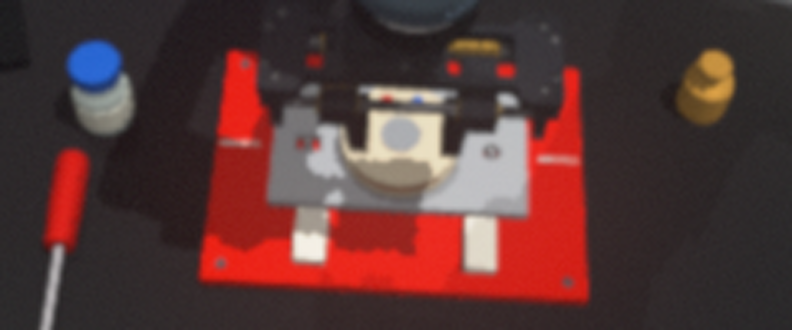

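Both pins stand centred in their holes, at about (183,101) and (374,101), and an even gap shows in front of the pads. As a numeric check of position and flatness, I'll measure the corners on the z = 20 mm plane.

```bash
python3 - <<'E'
from h import *
m=ctrl.camera_model("wrist"); m["camera_from_world"]=np.load("m10.npy"); im=cv2.imread("pics/w10.png")
q=lambda p,z: np.round(tobase(B0,ray(m,p,z)*1000),1).tolist()
c=[(139,21),(419,22),(154,174),(404,173)]
print("corners z20",q(c,.02),"\n z22",q(c,.022))
print("lines",q([(116,102),(440,102)],.012))
print("round edges z20",q([(364,101),(383,101),(374,92),(374,111)],.02),"slot",q([(171,101),(197,101),(184,92),(184,111)],.02))
print("pin tips z22",q([(374,101),(184,101)],.022))
E
```

```text
corners z20 [[-55.3, -99.0], [-54.8, 100.9], [55.5, -99.3], [54.7, 101.1]] 
 z22 [[-54.9, -98.2], [-54.3, 100.2], [55.1, -98.6], [54.3, 100.4]]
lines [[0.0, -126.3], [-0.0, 126.5]]
round edges z20 [[-0.4, 65.1], [-0.5, 79.5], [-6.9, 72.2], [6.9, 73.2]] slot [[-0.4, -80.7], [-0.4, -61.0], [-6.9, -70.3], [6.9, -71.4]]
pin tips z22 [[-0.4, 72.2], [-0.4, -70.3]]
```

On the z = 20 mm plane the plate measures 199.9 and 200.4 mm long by 110.8 and 109.5 mm wide, centred near (0, +0.9) mm with no measurable yaw. That fits it lying flat and seated. Raising clear and handing in.

```bash
python3 - <<'E'
from h import *
ctrl.move_linear(P(78,0,210),rate=0.15); ctrl.pause(.5); st()
m,im=snap("scene")
a=cv2.imread("pics/scene0.png")
for sl in [np.s_[195:235,195:225],np.s_[200:230,380:410],np.s_[232:300,185:210]]: print(np.abs(a[sl].astype(int)-im[sl]).mean())
ctrl.hand_in()
E
```

```text
t25.1 tcp base [77.9  0. ] tipz 209.7 F [-0.3 -0.1] 0.1
2.0572222222222223
1.154074074074074
2.042549019607843
the job is handed in; nothing more can be done
```

The plate is seated over both pins and lies flat on the red base. I handed the job in at about 25 s of the 61 s allowed; `hand_in` gives no verdict.

**What I did:**
- I located the base and plate in the wrist picture.
- I nudged the plate's left end about 5 mm to −y with the gripper shut.
- With two fingers in the channel I pushed the far edge to −x, which also squared the plate.
- That push carried the plate about 3 mm to +y, so I trimmed it back with a second end push.
- I then pushed on to −x until the contact force vanished and the plate dropped. Forces stayed at a few N throughout.

**Last checks:**
- **Flatness:** measured on the z = 20 mm plane, where the seated plate's top should be, the plate came out within 1 mm of its true 200 × 110 mm.
- **Position:** it is centred about 0.9 mm off along y, with no measurable yaw. Both pins are visible inside their holes.
- **Other objects:** the jar, weight and screwdriver look unchanged against the first scene picture. I did not measure their positions.
- **Robot:** the arm finished about 0.2 m above the bench, with wrist force near zero.
- **Disagreement:** holes and pins read about 1 mm apart between views, which is within the stated 2 mm calibration. Nothing failed.

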